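# Stack a validator lamp in the clamp, seat the thumbscrew, back off a quarter turn and hold

## Robot

A 6-joint arm with a two-finger parallel gripper is mounted at the origin on the work surface. World frame = base frame: x ahead of the robot, y to its left, z up, the work surface at z = 0. Lengths are in m, angles in degrees, forces in N, time in s.
With the tool pointing down it reaches from about 0.35 to 0.875 m from the base axis. Payload 4.2 kg.
Tool frame: the origin (TCP) lies where the fingers leave the gripper's body, on its centre line; the fingertips stand 70 mm ahead of it and the grasp point (between the pads) lies 51 mm ahead of it; z points along the fingers, y is the direction in which the jaws open and shut (so a half turn about z gives the same grasp; the last joint's range is limited). The gripper opens to 87 mm and grips with 3 to 60 N. Pads are 19 mm wide; open, the fingers measure 117 mm over their backs; the gripper's body (75 mm by 190 mm) begins 51 mm behind the grasp point.
Start: joints at [-59.038, 22.042, 0.453, 0, -68.411, -14.817], TCP at [0.174, -0.6, 0.292] pointing down, gripper open.
Joint ranges: [-179.83, 179.83], [-69.29, 118.12], [-61.27, 80.66], [-181.25, 117.63], [-171.15, -9.14], [-177.46, 177.46]. Speed limits (degrees/s): [159.86, 159.86, 180, 180, 180, 180].

## Interface

Orientations are given as a 3x3 rotation matrix whose columns are the frame's x, y, z axes.
In Python, from station import sense, capture, camera_model, finish_job gives the robot as it stands.
- The arm moves only by the shell command python3 -m inch 'ROWS'. ROWS is JSON, a list of rows, each an object with "hand": the closure, from 0 (fully open) to 1 (shut); "slide": the shift along the world's x, y, z in cm, a list of three; "yaw": the turn about the world's z in rad. A call has 1 to 10 rows; each row is the pose to reach, as a shift and turn from the pose commanded when the call began; what a row does not reach only later rows make up. A row lasts 1/8 s, in which the tool goes at most 62.5 mm and 10.7 degrees, less where a joint would pass 70% of its speed; a pose out of reach is approached as far as the arm can. A call with a gripper value outside its range is refused whole. The fingers move at their own pace and stop on an object; the grip force is fixed at half the most. Time passes only in rows, so rows that repeat a pose let the fingers close. It gives the time, the measured TCP pose, the force and the opening at its end, in the units of the state.
- sense(): the state, without advancing time (a new reading comes with each control period).
- capture(name): name is "side" or "top" or "wrist"; returns the picture (420x560x3 uint8, blue, green, red); there is no depth.
- camera_model(name): a dict with "mtx" (3x3 intrinsics, pixels), "xyz" and "orientation" of the camera in the world; the wrist camera has in their place "tool_from_camera" (4x4, takes a point from camera to tool coordinates, whose origin is the TCP and whose axes are the flange's). Camera axes: x right, y up, looking along -z (the intrinsics and any distortion apply to the point x, -y, -z); pixel columns grow to the right and rows downward; lengths in m; the calibration is good to about 2 mm. A picture is of the moment at which its call begins: read the wrist's pose just before it. camera_model takes no time and is no camera call.
- finish_job(): hands the job in, once; it reports no verdict.
The state is a dict: "time_s": time; "joints": joint angles; "joint_velocities": joint speeds; "effort": joint torques, N m; "tcp_pos": TCP position; "ee_rot": TCP orientation; "wrist_force": force on the tool from outside, world axes, zero at the start; "moment": the same for the moment, N m; "gripper_width": opening from 0.0 (shut) to 1.0 (fully open).
Only numpy, scipy, OpenCV 4.12 (cv2) and the standard library are available. Lean on these libraries where they do the work, as an engineer would, in place of code of your own. Each camera call takes 0.05 s, during which the arm holds its last target. There are 200 camera calls.

## Task

The smoky lamp dome is already standing mouth-up in the nest of the green swing-arm clamp: set the white diffuser cup down inside it, then the metal reflector cup inside the diffuser, both standing square on their bottoms and released. Then swing the clamp arm in over the stack until it meets its stop, turn the brass thumbscrew clockwise (seen from above) until it seats, back it off a quarter turn so the plastic is not left stressed, and finish there still gripping the thumbscrew while I nip up its locknut. Do not disturb anything else on the desk.

Things in the scene. Friction and masses are not known exactly. Their poses are not given: they have to be found in the camera images.
- clamp: Green swing-arm clamp fixed to the desk: base plate 240 (x) x 110 (y) x 10 mm, origin under its centre. On its x axis stand a black round nest (x = -65 mm, outer diameter 96, rim 34 mm above the desk) and a steel post (x = +65 mm). A green arm, 26 mm wide, its boss reaching 136 mm above the desk, turns on the post and carries the thumbscrew; it clears the finished stack by 2 mm or more
- nest (a point): Centre of the nest's pocket floor, 15 mm above the desk, pocket diameter 78; the thumbscrew's axis is above this point when the arm is home
- post_axis (a point): Point on the vertical axis of the post on which the arm turns, 130 mm above the desk; 130 mm from the thumbscrew's axis
- swing_arm (a joint): Angle of the arm about the post: 0 = home against its stop, thumbscrew over the nest; grows as the arm is swung out, counter-clockwise seen from above, towards the clamp's -y side (to 1.4). Starts swung out. It stays where it is left; moving it takes about 1 N at the thumbscrew
- clamp_screw (a joint): Angle of the thumbscrew in the arm: 0 = seated: its shoulder lands on the bush with the rubber foot just down on the stack, a hard stop; grows as it is backed off, counter-clockwise seen from above (to 3.6). A quarter turn is 1.57. Starts 1.2 to 2.3 off its seat. Right-hand thread, 3 mm a turn, friction torque about 0.04 Nm, stays where it is left
- thumb_wing: Brass wing head of the thumbscrew: 44 mm long (x) x 12 mm thick (y) x 28 mm high, gripped across its thickness from above. Origin in the middle of the wing, on the screw's axis, 167 mm above the desk when seated; its x axis lies along the wing and its yaw is the clamp's yaw + swing_arm + clamp_screw. Below the wing a 21 mm locknut reaches up to 146 mm above the desk
- dome: Smoky transparent plastic lamp dome, loose, mouth-up in the nest like a bowl: rim diameter 72, 42 mm high, 3 mm wall, inner floor 5 mm above its origin (centre of its underside), inside diameter at the floor about 58 mm
- diffuser: White cup, rim diameter 54, bottom diameter 50, 55 mm high, 3 mm wall, inner floor 4 mm above its origin (centre of its underside), inside diameter 44 at the bottom. In the dome it stands 18 mm proud of the dome's rim
- reflector: Aluminium cup, rim diameter 40, bottom diameter 36, 68 mm high, origin at the centre of its underside. In the diffuser it stands 17 mm proud of the diffuser's rim
- reader_cover: Cream plastic reader cover, 115 x 80 x 22 mm, a bystander; origin under its centre
- stylus: Yellow plastic stylus, 120 x 9 mm, a bystander; origin under its middle
- hinge_pin: Nickel-plated hinge pin, 56 mm long, 8 mm thick, a bystander; origin under its middle
- adhesive: White adhesive bottle with red cap, diameter 34, 95 mm high, a bystander; origin under its centre
- screwdriver: Screwdriver, 170 mm long, a bystander
- screw_tray: Blue tray of small screws, 100 x 75 x 22 mm, a bystander; origin under its centre
Not all that is in view belongs to the job. What is shaped like the diffuser but orange or turquoise is not meant. Leave any orange look-alike of the reflector alone.

How it is judged:
By the outcome, as a careful person would: the job done as asked, in the order asked, and still so for the second after the job is handed in, while the arm keeps its last pose, push and grip.
It also fails if it takes over 69 s, if anything falls off the work surface, if the arm or the gripper's body presses on something with over 40 N, if the wrist force passes 120 N, or if a joint passes its speed limit or range.

## Working session

There is one attempt and no reset: what is moved stays moved. The work goes in short steps, Python scripts to look and compute and a shell command to move; the robot and the scene stay as the last step left them, time stands still between calls to the robot, and variables do not carry over. Pictures are saved under pics/ and viewed, about 8 in all and at most 12, crops included, and the job is handed in when it is done.

```bash
mkdir -p pics; ls; python3 - <<'E'
from station import *
import cv2,numpy as np
s=sense();print({k:np.round(v,3).tolist() for k,v in s.items()})
for n in("side","top","wrist"):
    m=camera_model(n);print(n,{k:(np.round(v,4).tolist() if not isinstance(v,str) else v) for k,v in m.items()})
    cv2.imwrite(f"pics/{n}0.png",capture(n))
a=cv2.imread("pics/side0.png")
E
```

```text
pics
{'time_s': 0.0, 'joints': [-59.036, 22.091, 0.379, -0.031, -68.411, -14.816], 'joint_velocities': [0.015, -0.09, 0.044, -0.008, 0.07, 0.123], 'effort': [0.0, -39.067, 18.741, 4.22, 0.011, -0.0], 'tcp_pos': [0.174, -0.6, 0.291], 'ee_rot': [[-0.961, -0.278, -0.001], [-0.278, 0.961, 0.002], [0.0, 0.002, -1.0]], 'wrist_force': [-0.917, 0.051, 0.511], 'moment': [0.057, -0.008, 0.006], 'gripper_width': 0.999}
side {'mtx': [[420.4438, 0.0, 276.485], [0.0, 420.4438, 212.2996], [0.0, 0.0, 1.0]], 'xyz': [0.1478, 0.7216, 0.6606], 'orientation': [[-0.8771, 0.2697, -0.3974], [-0.4803, -0.4848, 0.731], [0.0045, 0.832, 0.5547]]}
top {'mtx': [[400.928, 0.0, 284.8569], [0.0, 400.928, 209.0963], [0.0, 0.0, 1.0]], 'xyz': [0.3999, -0.0261, 1.0977], 'orientation': [[0.025, 0.9896, -0.1416], [-0.9991, 0.0198, -0.0374], [-0.0342, 0.1424, 0.9892]]}
wrist {'mtx': [[376.1177, 0.0, 279.3895], [0.0, 376.1177, 210.6708], [0.0, 0.0, 1.0]], 'tool_from_camera': [[-0.0015, 0.9651, 0.2619, 0.0706], [1.0, 0.0015, 0.0004, 0.0003], [0.0, 0.2619, -0.9651, -0.0932], [0.0, 0.0, 0.0, 1.0]]}
```

View pics/top0.png

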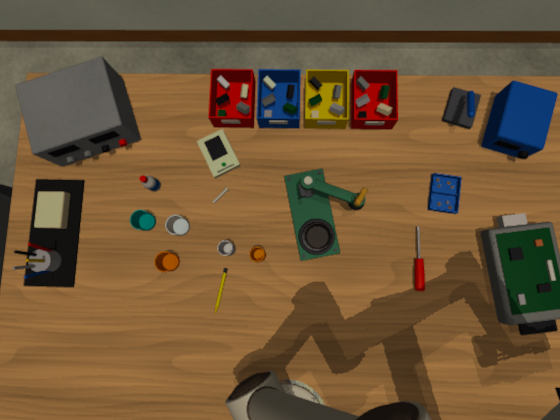

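View pics/side0.png

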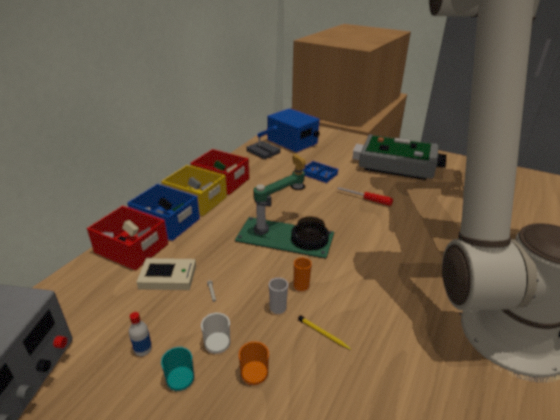

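```bash
cat > h.py <<'E'
from station import *
import cv2,numpy as np
def cam(n,s=None):
    m=camera_model(n);K=np.array(m["mtx"])
    if n=="wrist":
        s=s or sense();T=np.array(m["tool_from_camera"]);R=np.array(s["ee_rot"])
        return K,R@T[:3,:3],R@T[:3,3]+np.array(s["tcp_pos"])
    return K,np.array(m["orientation"]),np.array(m["xyz"])
def plane(c,px,z):
    K,R,p=c
    d=np.linalg.inv(K)@np.array([px[0],px[1],1.]);d=R@np.array([d[0],-d[1],-d[2]])
    return p+d*(z-p[2])/d[2]
def proj(c,P):
    K,R,p=c;q=R.T@(np.array(P)-p);q=K@np.array([q[0],-q[1],-q[2]]);return q[:2]/q[2]
def shot(n,f):
    s=sense();im=capture(n);cv2.imwrite(f"pics/{f}.png",im);return im,cam(n,s)
E
python3 - <<'E'
from h import *
a=cv2.imread("pics/top0.png");b=cv2.imread("pics/side0.png")
A=cv2.resize(a[165:285,120:380],None,fx=3,fy=3,interpolation=2)
B=cv2.resize(b[255:390,155:355],None,fx=1.7,fy=1.7,interpolation=2)
o=np.zeros((600,780,3),np.uint8);o[:360]=A;o[360:360+B.shape[0],:B.shape[1]]=B
cv2.imwrite("pics/crop0.png",o[:590])
t=cam("top")
for n,px,z in[("diff rim",(177,226),.05),("refl",(226,248),.06),("nest",(317,236),.034),("post",(307,182),.136),("wing",(361,198),.167),("orr",(258,254),.05),("turq",(143,221),.05)]:print(n,plane(t,px,z).round(3))
E
```

```text
diff rim [0.499 0.298 0.05 ]
refl [0.443 0.163 0.06 ]
nest [ 0.482 -0.073  0.034]
post [ 0.606 -0.042  0.136]
wing [ 0.563 -0.168  0.167]
orr [0.43  0.081 0.05 ]
turq [0.51  0.391 0.05 ]
```

View pics/crop0.png

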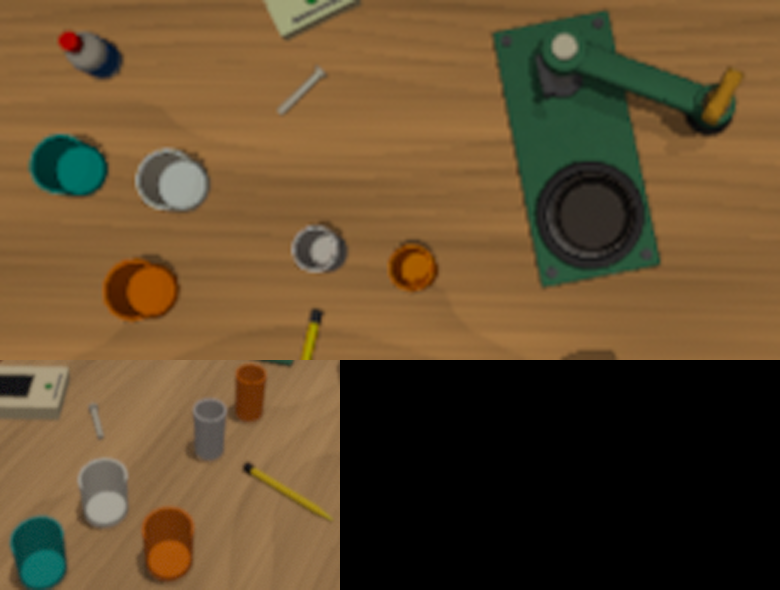

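White diffuser at top-crop (172,180), i.e. full (177,225). Turquoise (143,220) and orange (167,262) are its look-alikes and fail on colour. The grey reflector is at (226,248), and the orange one at (258,254) is to be left alone. The cups look mouth-up. The clamp nest is at (317,236), and its arm is swung out about 1.0 rad. Moving in to look from near.

```bash
python3 -m inch '[{"hand":0,"slide":[33,35,0],"yaw":1.0},{"hand":0,"slide":[33,35,0],"yaw":1.0},{"hand":0,"slide":[33,35,0],"yaw":1.0},{"hand":0,"slide":[33,35,0],"yaw":1.0},{"hand":0,"slide":[33,35,0],"yaw":1.0},{"hand":0,"slide":[33,35,0],"yaw":1.0},{"hand":0,"slide":[33,35,0],"yaw":1.2},{"hand":0,"slide":[33,60,0],"yaw":1.5},{"hand":0,"slide":[33,60,0],"yaw":1.6},{"hand":0,"slide":[33,60,0],"yaw":1.7}]'
python3 -m inch '[{"hand":0,"slide":[0,30,0],"yaw":0.38},{"hand":0,"slide":[0,30,0],"yaw":0.38},{"hand":0,"slide":[0,30,0],"yaw":0.38},{"hand":0,"slide":[0,30,0],"yaw":0.38},{"hand":0,"slide":[0,30,0],"yaw":0.38},{"hand":0,"slide":[0,30,0],"yaw":0.38},{"hand":0,"slide":[0,30,0],"yaw":0.38}]'
python3 - <<'E'
from h import *
im,c=shot("wrist","w1");s=sense();print(s["tcp_pos"],s["joints"])
for P in[(.499,.298,.055),(.443,.163,.068)]:print(proj(c,P))
E
```

```text
time_s: 1.4
tcp_pos: [0.4936, -0.0935, 0.2921]
ee_rot: [[0.404, -0.915, -0.0], [-0.915, -0.404, 0.0], [-0.0, 0.0, -1.0]]
wrist_force: [0.7, -0.5, -0.0]
gripper_width: 0.998
time_s: 2.28
tcp_pos: [0.4934, 0.2043, 0.2918]
ee_rot: [[0.711, -0.703, -0.001], [-0.703, -0.711, -0.001], [-0.0, 0.001, -1.0]]
wrist_force: [-0.8, -0.3, -0.0]
gripper_width: 1.001
[0.49349258 0.20375971 0.29199914] [ 3.98488278e+01  1.32041921e+01 -1.23259198e+01 -5.80178118e-03
 -6.45204301e+01  5.44010790e+00]
[205.1912652  255.96129746]
[354.98043868 202.11978068]
```

View pics/w1.png

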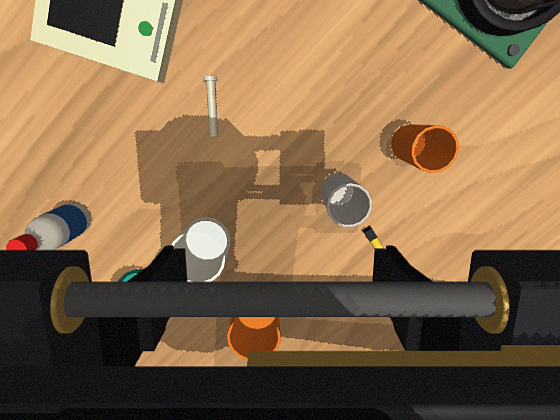

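```bash
python3 -m inch '[{"hand":0,"slide":[-3.7,13.6,0],"yaw":0},{"hand":0,"slide":[-3.7,13.6,0],"yaw":0},{"hand":0,"slide":[-3.7,13.6,0],"yaw":0},{"hand":0,"slide":[-3.7,13.6,0],"yaw":0}]'
python3 - <<'E'
from h import *
im,c=shot("wrist","w2");s=sense();print(s["tcp_pos"])
for P in[(.499,.298,.055),(.443,.163,.068),(c[2][0],c[2][1],0.)]:print(proj(c,P))
E
```

```text
time_s: 2.82
tcp_pos: [0.4567, 0.3401, 0.292]
ee_rot: [[0.711, -0.703, -0.0], [-0.703, -0.711, -0.001], [0.0, 0.001, -1.0]]
wrist_force: [-0.1, 0.1, -0.2]
gripper_width: 0.997
[0.45689106 0.33926044 0.29214284]
[280.55503555 123.26356742]
[453.18049228  51.5237096 ]
[279.32021319 109.05427211]
```

View pics/w2.png

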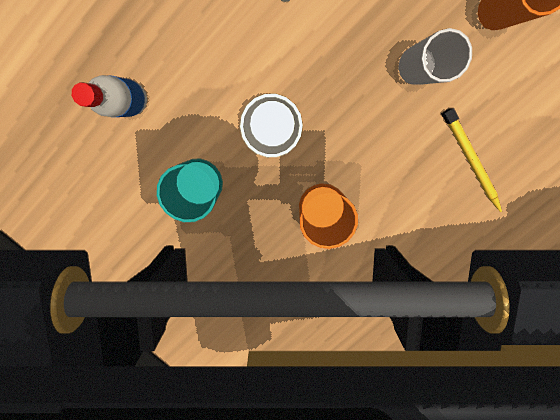

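```bash
python3 - <<'E'
from h import *
im=cv2.imread("pics/w2.png");c=cam("wrist")
hsv=cv2.cvtColor(im,cv2.COLOR_BGR2HSV)
for n,(x0,y0,x1,y1),z,d in[("d",(225,80,320,170),.055,.054),("r",(395,22,480,95),.068,.040)]:
    m=(hsv[y0:y1,x0:x1,1]<40).astype(np.uint8)*255
    if n=="r": m&=((hsv[y0:y1,x0:x1,2]>140)*255).astype(np.uint8)
    cs,_=cv2.findContours(m,0,1);k=max(cs,key=lambda q:cv2.boundingRect(q)[2])
    e=cv2.fitEllipse(cv2.convexHull(k));p=(e[0][0]+x0,e[0][1]+y0)
    r=proj(c,plane(c,p,z)+[d,0,0])-np.array(p)
    print(n,p,e[1],"expected dia px",np.linalg.norm(r),plane(c,p,z).round(4))
E
```

```text
d (270.8293151855469, 124.97732543945312) (61.68864440917969, 63.41819763183594) expected dia px 66.02612446112819 [0.504  0.3041 0.055 ]
r (446.54296493530273, 54.88957214355469) (47.964115142822266, 55.008705139160156) expected dia px 51.32694175075011 [0.4447 0.1674 0.068 ]
```

```bash
python3 -m inch '[{"hand":0,"slide":[4.7,-3.6,0],"yaw":0},{"hand":0,"slide":[4.7,-3.6,-6],"yaw":0},{"hand":0,"slide":[4.7,-3.6,-12],"yaw":0},{"hand":0,"slide":[4.7,-3.6,-16],"yaw":0},{"hand":0,"slide":[4.7,-3.6,-18.1],"yaw":0},{"hand":0,"slide":[4.7,-3.6,-18.1],"yaw":0}]' && python3 -m inch '[{"hand":0.6,"slide":[0,0,0],"yaw":0},{"hand":0.6,"slide":[0,0,0],"yaw":0},{"hand":0.6,"slide":[0,0,0],"yaw":0},{"hand":0.6,"slide":[0,0,0],"yaw":0},{"hand":0.6,"slide":[0,0,0],"yaw":0}]'
```

```text
time_s: 3.62
tcp_pos: [0.5035, 0.3018, 0.1098]
ee_rot: [[0.709, -0.705, -0.003], [-0.705, -0.709, -0.003], [0.0, 0.004, -1.0]]
wrist_force: [-0.2, -0.2, -0.2]
gripper_width: 0.997
time_s: 4.25
tcp_pos: [0.5038, 0.3046, 0.1117]
ee_rot: [[0.711, -0.703, 0.0], [-0.703, -0.711, 0.0], [0.0, -0.0, -1.0]]
wrist_force: [-0.8, -0.4, 2.6]
gripper_width: 0.607
```

```bash
python3 -m inch '[{"hand":0.6,"slide":[0,0,3],"yaw":0},{"hand":0.6,"slide":[0,0,9],"yaw":0},{"hand":0.6,"slide":[0,-3,14],"yaw":-0.15},{"hand":0.6,"slide":[1,-8,18],"yaw":-0.3},{"hand":0.6,"slide":[1,-14,18],"yaw":-0.5},{"hand":0.6,"slide":[2,-20,18],"yaw":-0.65},{"hand":0.6,"slide":[3,-26,18],"yaw":-0.8},{"hand":0.6,"slide":[3.6,-30,18],"yaw":-1.0},{"hand":0.6,"slide":[3.6,-34.5,18],"yaw":-1.1},{"hand":0.6,"slide":[3.6,-34.5,18],"yaw":-1.25}]' && python3 -m inch '[{"hand":0.6,"slide":[0,0,0],"yaw":-0.2},{"hand":0.6,"slide":[0,0,0],"yaw":-0.4},{"hand":0.6,"slide":[0,0,0],"yaw":-0.6},{"hand":0.6,"slide":[0,0,0],"yaw":-0.75},{"hand":0.6,"slide":[0,0,0],"yaw":-0.86},{"hand":0.6,"slide":[0,0,0],"yaw":-0.86},{"hand":0.6,"slide":[0,0,0],"yaw":-0.86}]'
python3 - <<'E'
from h import *
im,c=shot("wrist","w3");s=sense();print(s["joints"])
for P in[(.482,-.073,.034),(.563,-.168,.167)]:print(proj(c,P))
E
```

```text
time_s: 5.5
tcp_pos: [0.5393, -0.0431, 0.2909]
ee_rot: [[-0.451, -0.892, -0.001], [-0.892, 0.451, -0.0], [0.001, 0.001, -1.0]]
wrist_force: [0.5, 0.5, -1.1]
gripper_width: 0.605
time_s: 6.38
tcp_pos: [0.5396, -0.0405, 0.2911]
ee_rot: [[-0.968, -0.251, -0.0], [-0.251, 0.968, -0.0], [0.0, 0.0, -1.0]]
wrist_force: [-0.4, 0.1, -0.4]
gripper_width: 0.606
[ 1.28801678e+01  1.39408227e+01 -1.14645015e+01 -2.20277235e-03
 -6.46076923e+01 -8.83762578e+01]
[260.20403878 116.31667384]
[ 63.69599051 214.65932855]
```

View pics/w3.png

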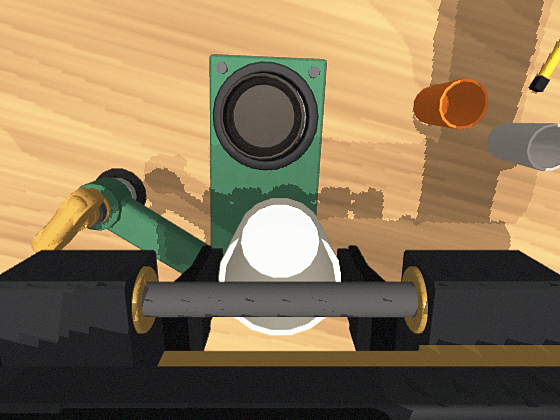

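```bash
python3 - <<'E'
from h import *
im=cv2.imread("pics/w3.png");c=cam("wrist")
hsv=cv2.cvtColor(im,cv2.COLOR_BGR2HSV);g=hsv[...,2]
m=((g<75)&(hsv[...,1]<90)).astype(np.uint8)*255
m[:50]=0;m[180:]=0;m[:,:205]=0;m[:,330:]=0
m=cv2.morphologyEx(m,cv2.MORPH_CLOSE,np.ones((3,3)))
cs,h=cv2.findContours(m,cv2.RETR_CCOMP,1)
for k in cs:
    if len(k)>40:
        e=cv2.fitEllipse(cv2.convexHull(k));print("ell",np.round(e[0],1),np.round(e[1],1),"z.034",plane(c,e[0],.034).round(4),"z.057",plane(c,e[0],.057).round(4))
for z,d in((.034,.096),(.057,.072),(.057,.066)):
    p=proj(c,(.484,-.074,z));print(z,d,np.linalg.norm(proj(c,(.484,-.074+d,z))-p))
gm=((hsv[...,0]>60)&(hsv[...,0]<95)&(hsv[...,1]>90)).astype(np.uint8)*255
for lo,hi in((200,250),(290,335)):
    P=[]
    for y in range(75,165,3):
        xs=np.where(gm[y,lo:hi])[0]
        if len(xs)>2:
            x=lo+(xs[0] if lo<250 else xs[-1]);P.append(plane(c,(x,y),.01)[:2])
    P=np.array(P,np.float32);v=cv2.fitLine(P,cv2.DIST_HUBER,0,.01,.01).ravel();print(len(P),"yaw",np.degrees(np.arctan2(v[1],v[0])),v[2:])
big=cv2.resize(im[45:185,190:340],None,fx=4,fy=4,interpolation=2);cv2.imwrite("pics/c3.png",big)
E
```

```text
ell [265.  115.6] [104.8 108.3] z.034 [ 0.4803 -0.0689  0.034 ] z.057 [ 0.4797 -0.0682  0.057 ]
ell [263.6 115.6] [62.3 64.2] z.034 [ 0.4806 -0.0702  0.034 ] z.057 [ 0.48   -0.0694  0.057 ]
ell [265.  111.1] [ 98.  100.9] z.034 [ 0.4765 -0.0699  0.034 ] z.057 [ 0.4761 -0.0691  0.057 ]
0.034 0.096 104.73197611408821
0.057 0.072 84.34858885741987
0.057 0.066 77.41332360179366
30 yaw 12.009752 [ 0.49274975 -0.12130484]
30 yaw 11.923792 [ 0.47172606 -0.01605631]
```

View pics/c3.png

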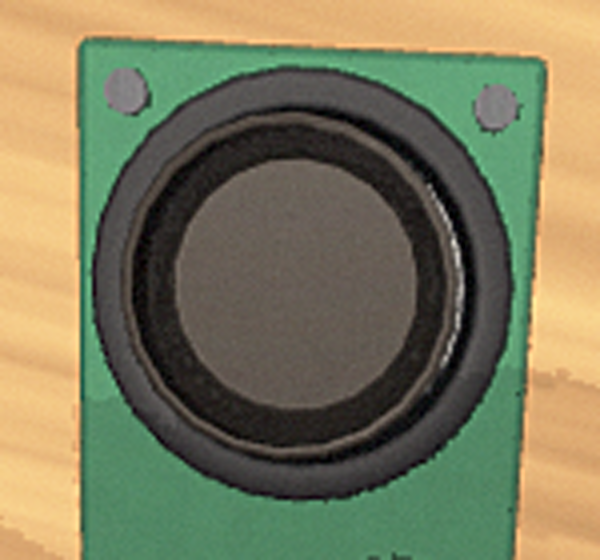

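```bash
python3 -m inch '[{"hand":0.6,"slide":[-5.9,-2.9,0],"yaw":-0.04},{"hand":0.6,"slide":[-5.9,-2.9,0],"yaw":-0.04},{"hand":0.6,"slide":[-5.9,-2.9,-5],"yaw":-0.04},{"hand":0.6,"slide":[-5.9,-2.9,-9],"yaw":-0.04},{"hand":0.6,"slide":[-5.9,-2.9,-11],"yaw":-0.04},{"hand":0.6,"slide":[-5.9,-2.9,-13],"yaw":-0.04},{"hand":0.6,"slide":[-5.9,-2.9,-14],"yaw":-0.04},{"hand":0.6,"slide":[-5.9,-2.9,-15],"yaw":-0.04},{"hand":0.6,"slide":[-5.9,-2.9,-15.6],"yaw":-0.04},{"hand":0.6,"slide":[-5.9,-2.9,-15.7],"yaw":-0.04}]' && python3 -m inch '[{"hand":0.6,"slide":[0,0,-0.1],"yaw":0},{"hand":0.6,"slide":[0,0,-0.2],"yaw":0},{"hand":0.6,"slide":[0,0,-0.25],"yaw":0},{"hand":0.6,"slide":[0,0,-0.25],"yaw":0}]'
```

```text
time_s: 7.68
tcp_pos: [0.4808, -0.0695, 0.1342]
ee_rot: [[-0.978, -0.21, -0.0], [-0.21, 0.978, -0.0], [0.0, -0.0, -1.0]]
wrist_force: [0.5, 0.5, 0.0]
gripper_width: 0.607
time_s: 8.18
tcp_pos: [0.4807, -0.0696, 0.1318]
ee_rot: [[-0.978, -0.21, 0.0], [-0.21, 0.978, 0.0], [-0.0, -0.0, -1.0]]
wrist_force: [0.0, -0.2, -0.5]
gripper_width: 0.609
```

```bash
python3 -m inch '[{"hand":0.6,"slide":[0,0,-0.05],"yaw":0},{"hand":0.6,"slide":[0,0,-0.1],"yaw":0},{"hand":0.6,"slide":[0,0,-0.1],"yaw":0}]'
```

```text
time_s: 8.55
tcp_pos: [0.4809, -0.0695, 0.1317]
ee_rot: [[-0.978, -0.211, 0.001], [-0.211, 0.978, -0.0], [-0.001, -0.0, -1.0]]
wrist_force: [-3.1, 1.7, 6.5]
gripper_width: 0.604
```

Contact (6.5 N, height as expected). Release and retreat upward, then look.

```bash
python3 -m inch '[{"hand":0.4,"slide":[0,0,0],"yaw":0},{"hand":0.1,"slide":[0,0,0],"yaw":0},{"hand":0,"slide":[0,0,0],"yaw":0},{"hand":0,"slide":[0,0,3],"yaw":0},{"hand":0,"slide":[0,0,9],"yaw":0},{"hand":0,"slide":[3,1,14],"yaw":0},{"hand":0,"slide":[6,1.3,16],"yaw":0},{"hand":0,"slide":[6,1.3,16],"yaw":0},{"hand":0,"slide":[6,1.3,16],"yaw":0}]'
python3 - <<'E'
from h import *
im,c=shot("wrist","w4")
for P in[(.4803,-.0695,.075)]:print(proj(c,P))
cv2.imwrite("pics/c4.png",cv2.resize(im[45:195,0:340],None,fx=2.3,fy=2.3,interpolation=2))
E
```

```text
time_s: 9.68
tcp_pos: [0.5397, -0.0566, 0.2893]
ee_rot: [[-0.978, -0.21, -0.003], [-0.21, 0.978, 0.0], [0.003, 0.001, -1.0]]
wrist_force: [0.3, -0.2, 0.0]
gripper_width: 1.002
[278.52837563 122.20186308]
```

View pics/c4.png

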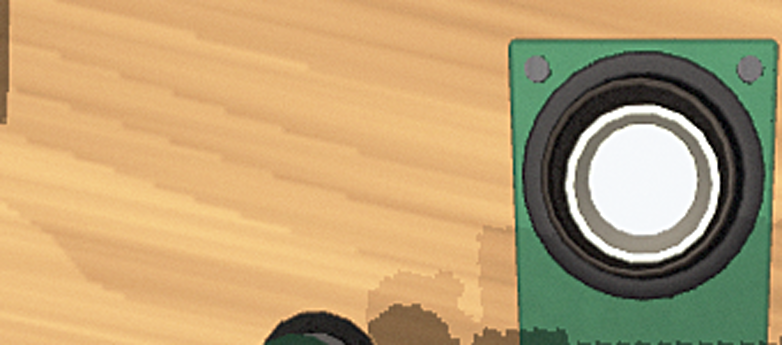

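```bash
python3 -m inch '[{"hand":0,"slide":[-9.5,28.9,0],"yaw":1.35},{"hand":0,"slide":[-9.5,28.9,0],"yaw":1.35},{"hand":0,"slide":[-9.5,28.9,0],"yaw":1.35},{"hand":0,"slide":[-9.5,28.9,0],"yaw":1.35},{"hand":0,"slide":[-9.5,28.9,0],"yaw":1.35},{"hand":0,"slide":[-9.5,28.9,0],"yaw":1.35},{"hand":0,"slide":[-9.5,28.9,0],"yaw":1.35},{"hand":0,"slide":[-9.5,28.9,0],"yaw":1.35},{"hand":0,"slide":[-9.5,28.9,0],"yaw":1.35},{"hand":0,"slide":[-9.5,28.9,0],"yaw":1.35}]'
python3 - <<'E'
from h import *
K,R,p=cam("wrist");im0=cv2.imread("pics/w4.png")
s4=dict(tcp_pos=[.5397,-.0566,.2893],ee_rot=[[-0.978,-0.21,-0.003],[-0.21,0.978,0.0],[0.003,0.001,-1.0]])
c4=cam("wrist",s4);m=((im0.min(2)>215)*255).astype(np.uint8);m[:60]=0;m[180:]=0;m[:,:230]=0;m[:,340:]=0
cs,_=cv2.findContours(m,0,1);e=cv2.fitEllipse(cv2.convexHull(max(cs,key=cv2.contourArea)));print("diff",e[:2],plane(c4,e[0],.075))
im,c=shot("wrist","w5");print(sense()["tcp_pos"])
q=proj(c,(.4447,.1674,.068));print(q)
hsv=cv2.cvtColor(im,cv2.COLOR_BGR2HSV);x0,y0=int(q[0])-45,max(0,int(q[1])-45)
m=(hsv[y0:y0+90,x0:x0+90,1]<45).astype(np.uint8)*255
cs,_=cv2.findContours(m,0,1);k=max(cs,key=cv2.contourArea);e=cv2.fitEllipse(cv2.convexHull(k));e0=(e[0][0]+x0,e[0][1]+y0)
print(e0,e[1],plane(c,e0,.068),"exp",np.linalg.norm(proj(c,(.4847,.1674,.068))-q))
E
```

```text
time_s: 10.98
tcp_pos: [0.4457, 0.232, 0.2906]
ee_rot: [[-0.011, -1.0, -0.0], [-1.0, 0.011, -0.0], [0.0, 0.0, -1.0]]
wrist_force: [-1.2, -0.6, 0.8]
gripper_width: 0.997
diff ((279.0372619628906, 124.16232299804688), (66.03594970703125, 67.85293579101562)) [ 0.48161953 -0.07007203  0.075     ]
[0.44571137 0.23212422 0.29063408]
[280.63875176 116.69599483]
(280.6949234008789, 117.43127059936523) (47.591766357421875, 49.162593841552734) [0.44466102 0.16798218 0.068     ] exp 49.06857145509402
```

```bash
python3 -m inch '[{"hand":0,"slide":[-0.1,-6.2,0],"yaw":0},{"hand":0,"slide":[-0.1,-6.4,-2],"yaw":0},{"hand":0,"slide":[-0.1,-6.4,-8],"yaw":0},{"hand":0,"slide":[-0.1,-6.4,-13],"yaw":0},{"hand":0,"slide":[-0.1,-6.4,-16.5],"yaw":0},{"hand":0,"slide":[-0.1,-6.4,-16.5],"yaw":0},{"hand":0,"slide":[-0.1,-6.4,-16.5],"yaw":0}]' && python3 -m inch '[{"hand":0.7,"slide":[0,0,0],"yaw":0},{"hand":0.7,"slide":[0,0,0],"yaw":0},{"hand":0.7,"slide":[0,0,0],"yaw":0},{"hand":0.7,"slide":[0,0,0],"yaw":0},{"hand":0.7,"slide":[0,0,0],"yaw":0},{"hand":0.7,"slide":[0,0,0],"yaw":0}]'
```

```text
time_s: 11.9
tcp_pos: [0.4457, 0.169, 0.127]
ee_rot: [[-0.009, -1.0, 0.002], [-1.0, 0.009, 0.001], [-0.001, -0.002, -1.0]]
wrist_force: [-0.3, 0.7, 0.3]
gripper_width: 0.998
time_s: 12.65
tcp_pos: [0.4447, 0.1684, 0.1257]
ee_rot: [[-0.009, -1.0, -0.0], [-1.0, 0.009, -0.0], [0.0, 0.0, -1.0]]
wrist_force: [0.1, -0.4, 0.8]
gripper_width: 0.443
```

```bash
python3 -m inch '[{"hand":0.7,"slide":[0,0,3],"yaw":0},{"hand":0.7,"slide":[0,0,9],"yaw":0},{"hand":0.7,"slide":[0,0,14],"yaw":-0.15},{"hand":0.7,"slide":[0,-4,16.5],"yaw":-0.3},{"hand":0.7,"slide":[1,-9,16.5],"yaw":-0.45},{"hand":0.7,"slide":[2,-14,16.5],"yaw":-0.6},{"hand":0.7,"slide":[3,-19,16.5],"yaw":-0.75},{"hand":0.7,"slide":[3.7,-23.8,16.5],"yaw":-0.9},{"hand":0.7,"slide":[3.7,-23.8,16.5],"yaw":-1.05},{"hand":0.7,"slide":[3.7,-23.8,16.5],"yaw":-1.2}]' && python3 -m inch '[{"hand":0.7,"slide":[0,0,0],"yaw":-0.17},{"hand":0.7,"slide":[0,0,0],"yaw":-0.34},{"hand":0.7,"slide":[0,0,0],"yaw":-0.51},{"hand":0.7,"slide":[0,0,0],"yaw":-0.73},{"hand":0.7,"slide":[0,0,0],"yaw":-0.73},{"hand":0.7,"slide":[0,0,0],"yaw":-0.73}]'
```

```text
time_s: 13.9
tcp_pos: [0.4814, -0.0705, 0.2903]
ee_rot: [[-0.938, -0.347, -0.001], [-0.347, 0.938, 0.0], [0.001, 0.0, -1.0]]
wrist_force: [-0.4, -0.7, -0.3]
gripper_width: 0.44
time_s: 14.65
tcp_pos: [0.4816, -0.0696, 0.2906]
ee_rot: [[-0.934, 0.358, -0.0], [0.358, 0.934, -0.0], [0.0, -0.0, -1.0]]
wrist_force: [-0.9, -0.5, -0.2]
gripper_width: 0.442
```

```bash
python3 -m inch '[{"hand":0.7,"slide":[0,0,-5],"yaw":0},{"hand":0.7,"slide":[0,0,-7.5],"yaw":0},{"hand":0.7,"slide":[0,0,-9.5],"yaw":0},{"hand":0.7,"slide":[0,0,-11.5],"yaw":0},{"hand":0.7,"slide":[0,0,-12.7],"yaw":0},{"hand":0.7,"slide":[0,0,-13.5],"yaw":0},{"hand":0.7,"slide":[0,0,-13.85],"yaw":0},{"hand":0.7,"slide":[0,0,-13.85],"yaw":0}]' && python3 -m inch '[{"hand":0.7,"slide":[0,0,-0.1],"yaw":0},{"hand":0.7,"slide":[0,0,-0.2],"yaw":0},{"hand":0.7,"slide":[0,0,-0.25],"yaw":0},{"hand":0.7,"slide":[0,0,-0.25],"yaw":0}]'
```

```text
time_s: 15.65
tcp_pos: [0.4819, -0.0695, 0.1525]
ee_rot: [[-0.933, 0.36, 0.001], [0.36, 0.933, -0.0], [-0.0, 0.0, -1.0]]
wrist_force: [0.2, 0.5, -0.5]
gripper_width: 0.44
time_s: 16.15
tcp_pos: [0.4817, -0.0696, 0.1498]
ee_rot: [[-0.933, 0.36, 0.0], [0.36, 0.933, 0.0], [-0.0, 0.0, -1.0]]
wrist_force: [0.6, 0.7, -0.5]
gripper_width: 0.44
```

```bash
python3 -m inch '[{"hand":0.7,"slide":[0,0,-0.05],"yaw":0},{"hand":0.7,"slide":[0,0,-0.1],"yaw":0},{"hand":0.7,"slide":[0,0,-0.1],"yaw":0}]'
```

```text
time_s: 16.52
tcp_pos: [0.4821, -0.0696, 0.1496]
ee_rot: [[-0.933, 0.359, 0.001], [0.359, 0.933, -0.0], [-0.001, -0.0, -1.0]]
wrist_force: [-0.9, -0.9, 5.6]
gripper_width: 0.441
```

```bash
python3 -m inch '[{"hand":0.4,"slide":[0,0,0],"yaw":0},{"hand":0.1,"slide":[0,0,0],"yaw":0},{"hand":0,"slide":[0,0,0],"yaw":0},{"hand":0,"slide":[0,0,3],"yaw":0},{"hand":0,"slide":[0,0,9],"yaw":0},{"hand":0,"slide":[0,0,15],"yaw":0.15},{"hand":0,"slide":[0,-2,20],"yaw":0.33},{"hand":0,"slide":[2,-6.5,20],"yaw":0.51},{"hand":0,"slide":[2,-6.5,20],"yaw":0.69},{"hand":0,"slide":[2,-6.5,20],"yaw":0.87}]' && python3 -m inch '[{"hand":0,"slide":[0,0,0],"yaw":0.18},{"hand":0,"slide":[0,0,0],"yaw":0.36},{"hand":0,"slide":[0,0,0],"yaw":0.54},{"hand":0,"slide":[0,0,0],"yaw":0.72},{"hand":0,"slide":[0,0,0],"yaw":0.9},{"hand":0,"slide":[0,0,0],"yaw":1.08},{"hand":0,"slide":[0,0,0],"yaw":1.26},{"hand":0,"slide":[0,0,0],"yaw":1.44},{"hand":0,"slide":[0,0,0],"yaw":1.62},{"hand":0,"slide":[0,0,0],"yaw":1.8}]'
python3 -m inch '[{"hand":0,"slide":[0,0,0],"yaw":0.18},{"hand":0,"slide":[0,0,0],"yaw":0.32},{"hand":0,"slide":[0,0,0],"yaw":0.32}]'
python3 - <<'E'
from h import *
im,c=shot("wrist","w6");print(sense()["joints"],sense()["tcp_pos"],proj(c,(.563,-.168,.181)))
E
```

```text
time_s: 17.77
tcp_pos: [0.5016, -0.1352, 0.3482]
ee_rot: [[-0.875, -0.485, -0.001], [-0.485, 0.875, 0.0], [0.001, 0.001, -1.0]]
wrist_force: [-0.5, 0.7, -0.6]
gripper_width: 1.0
time_s: 19.02
tcp_pos: [0.5016, -0.1345, 0.3484]
ee_rot: [[0.672, -0.741, -0.001], [-0.741, -0.672, 0.0], [-0.001, 0.0, -1.0]]
wrist_force: [0.7, -0.4, -0.3]
gripper_width: 1.003
time_s: 19.4
tcp_pos: [0.5016, -0.1345, 0.3484]
ee_rot: [[0.867, -0.498, -0.001], [-0.498, -0.867, 0.0], [-0.001, 0.0, -1.0]]
wrist_force: [0.4, 0.2, -0.2]
gripper_width: 0.999
[ 2.90292296e+00  9.55945412e+00 -8.73364334e+00 -6.52935723e-03
 -7.17375845e+01  5.71720107e+01] [ 0.50162207 -0.13454293  0.34848266] [278.33447904 111.53335019]
```

View pics/w6.png

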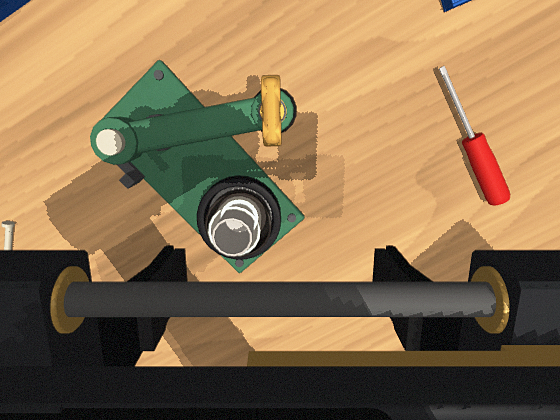

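```bash
python3 - <<'E'
from h import *
im=cv2.imread("pics/w6.png");c=cam("wrist");hsv=cv2.cvtColor(im,cv2.COLOR_BGR2HSV)
roi=hsv[60:160,240:310]
for vmin in(60,190):
    m=((roi[...,0]>14)&(roi[...,0]<32)&(roi[...,1]>120)&(roi[...,2]>vmin)).astype(np.uint8)*255
    cs,_=cv2.findContours(m,0,1);k=max(cs,key=cv2.contourArea)
    e=cv2.minAreaRect(k);b=cv2.boxPoints(e)+[240,60];W=np.array([plane(c,p,.181)[:2] for p in b])
    L=[W[1]-W[0],W[2]-W[1]];l=max(L,key=np.linalg.norm)
    print(vmin,e,W.mean(0).round(4),[np.linalg.norm(v).round(4) for v in L],"yaw",np.degrees(np.arctan2(l[1],l[0])))
nest=np.array([.4803,-.0695]);y=np.radians(12);post=nest+.13*np.array([np.cos(y),np.sin(y)])
print("post",post,plane(c,(109,142),.14))
w=W.mean(0)-post;print(np.linalg.norm(w),np.degrees(np.arctan2(w[1],w[0]))-192)
cv2.imwrite("pics/c6.png",np.hstack([cv2.resize(im[60:160,230:320],None,fx=5,fy=5,interpolation=2),np.zeros((500,10,3),np.uint8)]))
b=np.array(c[2]);print("nadir",proj(c,(b[0],b[1],0.18)))
E
```

```text
60 ((34.5, 49.5), (99.0, 69.0), 90.0) [ 0.5645 -0.166 ] [np.float64(0.0447), np.float64(0.0641)] yaw 151.16290371012107
190 ((30.975923538208008, 50.512779235839844), (65.39517974853516, 17.433839797973633), 88.60282135009766) [ 0.5656 -0.1639] [np.float64(0.0114), np.float64(0.0423)] yaw 151.4425811045711
post [ 0.60745919 -0.04247148] [ 0.60969526 -0.04004388  0.14      ]
0.1284576703273723 -301.01116380413913
nadir [279.50019665 108.8657136 ]
```

View pics/c6.png

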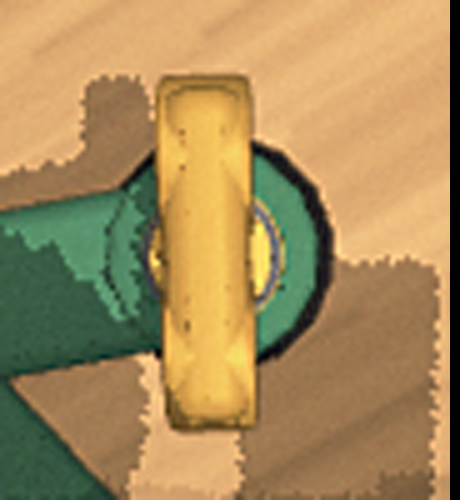

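```bash
python3 -m inch '[{"hand":0,"slide":[6.4,-3,0],"yaw":0.02},{"hand":0.3,"slide":[6.4,-3,-3],"yaw":0.02},{"hand":0.4,"slide":[6.4,-3,-8],"yaw":0.02},{"hand":0.4,"slide":[6.4,-3,-11],"yaw":0.02},{"hand":0.4,"slide":[6.4,-3,-12.9],"yaw":0.02},{"hand":0.4,"slide":[6.4,-3,-12.9],"yaw":0.02}]' && python3 -m inch '[{"hand":0.95,"slide":[0,0,0],"yaw":0},{"hand":0.95,"slide":[0,0,0],"yaw":0},{"hand":0.95,"slide":[0,0,0],"yaw":0},{"hand":0.95,"slide":[0,0,0],"yaw":0},{"hand":0.95,"slide":[0,0,0],"yaw":0},{"hand":0.95,"slide":[0,0,0],"yaw":0},{"hand":0.95,"slide":[0,0,0],"yaw":0}]'; python3 -c "
from h import *
s=sense();print(s['moment'],s['wrist_force'])"
```

```text
time_s: 20.2
tcp_pos: [0.5649, -0.1645, 0.2179]
ee_rot: [[0.877, -0.481, -0.004], [-0.481, -0.877, 0.0], [-0.004, 0.002, -1.0]]
wrist_force: [-0.1, -0.6, 0.1]
gripper_width: 0.618
time_s: 21.08
tcp_pos: [0.5657, -0.1647, 0.2201]
ee_rot: [[0.878, -0.479, 0.0], [-0.479, -0.878, -0.0], [0.0, 0.0, -1.0]]
wrist_force: [-0.1, -1.1, 3.1]
gripper_width: 0.171
[-0.23709386  0.40087818 -0.00294743] [-0.09941813 -1.13953745  3.11009415]
```

```bash
python3 -m inch '[{"hand":0.95,"slide":[0,0,0],"yaw":0},{"hand":0.95,"slide":[0,0,0],"yaw":0}]'; python3 -c "
from h import *
s=sense();print(s['moment'],s['wrist_force'],s['gripper_width'])"
```

```text
time_s: 21.32
tcp_pos: [0.5658, -0.1647, 0.22]
ee_rot: [[0.878, -0.479, 0.0], [-0.479, -0.878, -0.0], [0.0, 0.0, -1.0]]
wrist_force: [0.1, -0.8, 3.0]
gripper_width: 0.173
[-0.36492919  0.46006171 -0.02805508] [ 0.11065939 -0.79866423  2.982732  ] 0.1725618560930211
```

```bash
python3 -m inch '[{"hand":0.7,"slide":[0,0,0],"yaw":0},{"hand":0.7,"slide":[0,0,0.2],"yaw":0},{"hand":0.7,"slide":[0,0,0.6],"yaw":0},{"hand":0.7,"slide":[0,0,0.6],"yaw":0},{"hand":0.95,"slide":[0,0,0.6],"yaw":0},{"hand":0.95,"slide":[0,0,0.6],"yaw":0},{"hand":0.95,"slide":[0,0,0.6],"yaw":0},{"hand":0.95,"slide":[0,0,0.6],"yaw":0},{"hand":0.95,"slide":[0,0,0.6],"yaw":0}]'; python3 -c "
from h import *
s=sense();print(s['moment'],s['wrist_force'],s['gripper_width'])
im,c=shot('wrist','w7')"
```

```text
time_s: 22.45
tcp_pos: [0.5656, -0.1646, 0.2256]
ee_rot: [[0.878, -0.479, -0.0], [-0.479, -0.878, -0.0], [-0.0, 0.0, -1.0]]
wrist_force: [-1.2, -0.9, -0.5]
gripper_width: 0.136
[-0.23645282  0.19348244 -0.03718221] [-1.190625   -0.93439933 -0.4630877 ] 0.1364333838842538
```

View pics/w7.png

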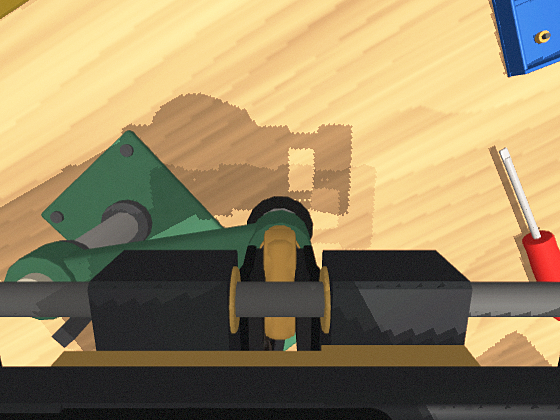

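```bash
python3 - <<'E'
import numpy as np
P=np.array([.6075,-.0425]);W=np.array([.5656,-.1646]);N=np.array([.4803,-.0695])
a0=np.arctan2(*(W-P)[::-1]);a1=np.arctan2(*(N-P)[::-1]);d=(a1-a0+np.pi)%(2*np.pi)-np.pi
r0=np.linalg.norm(W-P);r1=.13;print(np.degrees(a0),d,r0)
for t in np.arange(1,12)/10:
    a=a0+d*t;r=r0+(r1-r0)*t;print(np.round(100*(P+r*np.array([np.cos(a),np.sin(a)])-W),2).tolist(),round(d*t,3))
E
```

```text
-108.94023902098138 -1.0310670717644248 0.1290891939706806
[-1.24, 0.49] -0.103
[-2.42, 1.1] -0.206
[-3.53, 1.83] -0.309
[-4.57, 2.68] -0.412
[-5.51, 3.62] -0.516
[-6.35, 4.66] -0.619
[-7.08, 5.78] -0.722
[-7.69, 6.97] -0.825
[-8.17, 8.22] -0.928
[-8.53, 9.51] -1.031
[-8.75, 10.83] -1.134
```

```bash
python3 -m inch '[{"hand":0.95,"slide":[-0.6,0.22,0],"yaw":-0.05},{"hand":0.95,"slide":[-1.24,0.49,0],"yaw":-0.103},{"hand":0.95,"slide":[-2.42,1.1,0],"yaw":-0.206},{"hand":0.95,"slide":[-3.53,1.83,0],"yaw":-0.309},{"hand":0.95,"slide":[-4.57,2.68,0],"yaw":-0.412},{"hand":0.95,"slide":[-5.51,3.62,0],"yaw":-0.516},{"hand":0.95,"slide":[-5.51,3.62,0],"yaw":-0.516}]'; python3 -c "
from h import *
s=sense();print(s['moment'],s['wrist_force'],s['gripper_width'])"
```

```text
time_s: 23.38
tcp_pos: [0.5104, -0.1276, 0.2257]
ee_rot: [[0.528, -0.849, 0.0], [-0.849, -0.528, 0.001], [-0.001, -0.001, -1.0]]
wrist_force: [1.0, 1.2, -2.4]
gripper_width: 0.135
[ 0.38317831 -0.01212373 -0.06528733] [ 0.97060779  1.17760252 -2.35570565] 0.13461570102825998
```

```bash
python3 -m inch '[{"hand":0.95,"slide":[-0.84,1.04,0],"yaw":-0.103},{"hand":0.95,"slide":[-1.57,2.16,0],"yaw":-0.206},{"hand":0.95,"slide":[-2.18,3.35,0],"yaw":-0.309},{"hand":0.95,"slide":[-2.66,4.6,0],"yaw":-0.412},{"hand":0.95,"slide":[-2.86,5.2,0],"yaw":-0.46},{"hand":0.95,"slide":[-2.97,5.6,0],"yaw":-0.49},{"hand":0.95,"slide":[-2.97,5.6,0],"yaw":-0.49}]'; python3 -c "
from h import *
s=sense();print(s['moment'],s['wrist_force'],s['gripper_width'])"
```

```text
time_s: 24.25
tcp_pos: [0.4816, -0.0722, 0.2257]
ee_rot: [[0.067, -0.998, 0.001], [-0.998, -0.067, 0.0], [-0.0, -0.001, -1.0]]
wrist_force: [0.9, 0.9, -3.3]
gripper_width: 0.138
[ 0.34595766 -0.51460312 -0.05706076] [ 0.90590218  0.8607348  -3.33186548] 0.13784862679479157
```

```bash
python3 -m inch '[{"hand":0.95,"slide":[-0.03,0.12,0],"yaw":-0.01},{"hand":0.95,"slide":[-0.05,0.24,0],"yaw":-0.02},{"hand":0.95,"slide":[-0.07,0.32,0],"yaw":-0.025},{"hand":0.95,"slide":[-0.07,0.32,0],"yaw":-0.025}]'; python3 -m inch '[{"hand":0.95,"slide":[-0.02,0.1,0],"yaw":-0.008},{"hand":0.95,"slide":[-0.02,0.1,0],"yaw":-0.008},{"hand":0.95,"slide":[-0.02,0.1,0],"yaw":-0.008}]'; python3 -c "
from h import *
s=sense();print(s['moment'],s['wrist_force'],s['gripper_width'])"
```

```text
time_s: 24.75
tcp_pos: [0.4809, -0.0696, 0.2257]
ee_rot: [[0.04, -0.999, 0.002], [-0.999, -0.04, -0.001], [0.001, -0.002, -1.0]]
wrist_force: [4.9, -3.0, -7.3]
gripper_width: 0.136
time_s: 25.12
tcp_pos: [0.4809, -0.0693, 0.2257]
ee_rot: [[0.032, -0.999, 0.002], [-0.999, -0.032, -0.002], [0.002, -0.002, -1.0]]
wrist_force: [5.3, -6.5, -8.0]
gripper_width: 0.139
[-1.96072972 -1.82728271  0.06802042] [ 5.27700523 -6.53457482 -8.03360365] 0.13936001771418996
```

```bash
python3 -m inch '[{"hand":0.95,"slide":[0.03,-0.03,-0.05],"yaw":0},{"hand":0.95,"slide":[0.03,-0.03,-0.06],"yaw":-0.15},{"hand":0.95,"slide":[0.03,-0.03,-0.07],"yaw":-0.3},{"hand":0.95,"slide":[0.03,-0.03,-0.08],"yaw":-0.45},{"hand":0.95,"slide":[0.03,-0.03,-0.09],"yaw":-0.6},{"hand":0.95,"slide":[0.03,-0.03,-0.095],"yaw":-0.75},{"hand":0.95,"slide":[0.03,-0.03,-0.1],"yaw":-0.9},{"hand":0.95,"slide":[0.03,-0.03,-0.105],"yaw":-1.05},{"hand":0.95,"slide":[0.03,-0.03,-0.11],"yaw":-1.15},{"hand":0.95,"slide":[0.03,-0.03,-0.11],"yaw":-1.15}]'; python3 -c "
from h import *
s=sense();R=np.array(s['ee_rot']);print(s['moment'],s['wrist_force'],s['gripper_width'],np.degrees(np.arctan2(R[1,1],R[0,1])))"
```

```text
time_s: 26.38
tcp_pos: [0.4805, -0.0691, 0.2251]
ee_rot: [[-0.899, -0.439, 0.0], [-0.439, 0.899, -0.001], [0.0, -0.001, -1.0]]
wrist_force: [2.0, -4.4, -2.6]
gripper_width: 0.138
[-1.2769608  -0.95159154 -0.07923878] [ 2.03687918 -4.40366096 -2.61639093] 0.13838388022728332 116.0195504842217
```

```bash
cat > r.py <<'E'
from h import *
s=sense();R=np.array(s['ee_rot']);print("Mz",s['moment'][2],"F",s['wrist_force'],s['gripper_width'],"yang",np.degrees(np.arctan2(R[1,1],R[0,1])))
E
python3 -m inch '[{"hand":0.95,"slide":[0,0,0],"yaw":-0.06},{"hand":0.95,"slide":[0,0,0],"yaw":-0.12},{"hand":0.95,"slide":[0,0,0],"yaw":-0.17},{"hand":0.95,"slide":[0,0,0],"yaw":-0.17}]'; python3 r.py;  python3 -m inch '[{"hand":0.95,"slide":[0,0,0],"yaw":-0.03},{"hand":0.95,"slide":[0,0,0],"yaw":-0.05},{"hand":0.95,"slide":[0,0,0],"yaw":-0.05}]'; python3 r.py;python3 -m inch '[{"hand":0.95,"slide":[0,0,0],"yaw":-0.02},{"hand":0.95,"slide":[0,0,0],"yaw":-0.02}]'; python3 r.py
```

```text
time_s: 26.88
tcp_pos: [0.4804, -0.069, 0.225]
ee_rot: [[-0.96, -0.281, 0.0], [-0.281, 0.96, -0.001], [0.0, -0.001, -1.0]]
wrist_force: [2.3, -4.3, -2.4]
gripper_width: 0.134
Mz -0.03466654077913068 F [ 2.31648156 -4.25906962 -2.37719787] 0.13364150972666078 yang 106.32290194105279
time_s: 27.25
tcp_pos: [0.4804, -0.069, 0.2249]
ee_rot: [[-0.972, -0.233, 0.0], [-0.233, 0.972, -0.001], [0.0, -0.001, -1.0]]
wrist_force: [3.2, -4.5, -2.2]
gripper_width: 0.13
Mz 0.050957689416736146 F [ 3.24433368 -4.46647882 -2.20248415] 0.13039599948522484 yang 103.48121944534569
time_s: 27.5
tcp_pos: [0.4804, -0.069, 0.225]
ee_rot: [[-0.977, -0.214, 0.0], [-0.214, 0.977, -0.001], [0.0, -0.001, -1.0]]
wrist_force: [2.7, -5.4, -2.3]
gripper_width: 0.14
Mz 0.0021052517266123083 F [ 2.73839812 -5.44736639 -2.25554195] 0.13975863333772398 yang 102.33430766999487
```

```bash
for i in 1 2 3; do python3 -m inch '[{"hand":0.95,"slide":[0,0,0],"yaw":-0.02},{"hand":0.95,"slide":[0,0,0],"yaw":-0.02}]' | grep -E "time|rce"; python3 r.py; done
```

```text
time_s: 27.75
wrist_force: [2.3, -4.6, -2.0]
Mz 0.3451839261347022 F [ 2.3310213  -4.61101066 -2.03314925] 0.12992810279025174 yang 101.24521687653308
time_s: 28.0
wrist_force: [3.3, -4.8, -2.2]
Mz 0.5440823052015054 F [ 3.26912607 -4.7973439  -2.1713396 ] 0.13928221607303173 yang 100.15272823627956
time_s: 28.25
wrist_force: [2.4, -4.6, -2.9]
Mz 0.6741271887355469 F [ 2.44721758 -4.55267755 -2.91988772] 0.14172244537968706 yang 99.0434809620926
```

```bash
python3 -m inch '[{"hand":0.95,"slide":[0,0,0],"yaw":0.08},{"hand":0.95,"slide":[0,0,0.01],"yaw":0.24},{"hand":0.95,"slide":[0,0,0.02],"yaw":0.41},{"hand":0.95,"slide":[0,0,0.03],"yaw":0.58},{"hand":0.95,"slide":[0,0,0.03],"yaw":0.75},{"hand":0.95,"slide":[0,0,0.04],"yaw":0.92},{"hand":0.95,"slide":[0,0,0.05],"yaw":1.09},{"hand":0.95,"slide":[0,0,0.06],"yaw":1.26},{"hand":0.95,"slide":[0,0,0.07],"yaw":1.43},{"hand":0.95,"slide":[0,0,0.075],"yaw":1.56}]' && python3 r.py && python3 -m inch '[{"hand":0.95,"slide":[0,0,0],"yaw":0.06},{"hand":0.95,"slide":[0,0,0],"yaw":0.068},{"hand":0.95,"slide":[0,0,0],"yaw":0.068}]'; python3 r.py
python3 - <<'E'
from h import *
im,c=shot("wrist","w8");a,b=shot("side","s8")
o=np.zeros((600,800,3),np.uint8)
o[:300,:420]=cv2.resize(im[170:350,170:422],(420,300),interpolation=2)
q=proj(b,(.51,-.06,.1)).astype(int);print(q)
k=a[max(0,q[1]-75):q[1]+75,max(0,q[0]-65):q[0]+65];k=cv2.resize(k,None,fx=2.9,fy=2.9,interpolation=2);o[:k.shape[0],422:422+k.shape[1]]=k[:,:378]
cv2.imwrite("pics/c8.png",o)
E
```

```text
time_s: 29.5
tcp_pos: [0.481, -0.0693, 0.2257]
ee_rot: [[0.148, -0.989, 0.002], [-0.989, -0.148, -0.002], [0.002, -0.001, -1.0]]
wrist_force: [4.5, -7.3, -5.2]
gripper_width: 0.134
Mz -0.08107357892281228 F [ 4.51058195 -7.26521822 -5.1534161 ] 0.13445711857183737 yang -171.4892714262216
time_s: 29.88
tcp_pos: [0.4811, -0.0693, 0.2258]
ee_rot: [[0.211, -0.978, 0.002], [-0.978, -0.211, -0.002], [0.002, -0.001, -1.0]]
wrist_force: [5.1, -6.6, -4.5]
gripper_width: 0.134
Mz -0.06613047421324986 F [ 5.10218625 -6.63163049 -4.51803942] 0.13393361268497433 yang -167.84392086955364
[299 208]
```

View pics/c8.png

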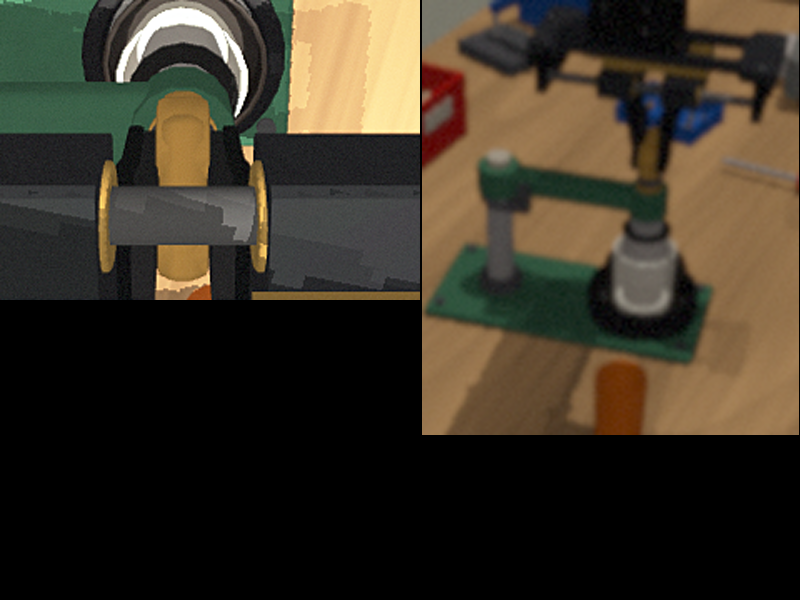

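```bash
python3 -m inch '[{"hand":0.95,"slide":[0,0,0],"yaw":0},{"hand":0.95,"slide":[0,0,0],"yaw":0}]'; python3 r.py; python3 -c "
from station import finish_job
print(finish_job())"
```

```text
time_s: 30.22
tcp_pos: [0.481, -0.0693, 0.2258]
ee_rot: [[0.211, -0.978, 0.002], [-0.978, -0.211, -0.002], [0.002, -0.001, -1.0]]
wrist_force: [5.2, -6.7, -3.5]
gripper_width: 0.135
Mz -0.062342108019336845 F [ 5.19225434 -6.66174409 -3.54358973] 0.134724958466362 yang -167.84391026946923
the job is handed in; nothing more can be done
None
```

I finished the sequence and handed the job in at about 30 s, with the gripper still holding the thumbscrew.

**What I did**
- **Cups:** I set the white diffuser in the dome and the metal reflector in the diffuser. Each met light contact (about 6 N) at its expected seated height before I released it.
- **Clamp arm:** I swung it in about 1.03 rad. It stopped about where I had measured the nest to be, and the force against it rose as I pushed a little further.
- **Thumbscrew:** I turned it clockwise until the torque rose sharply (0.35 to 0.67 Nm). That happened at a tool angle of about 102°, where the clamp's measured yaw said it should seat. I then backed it off to 192.2°, about a quarter turn.

**Last checks**
- **Position:** The final picture shows the stack upright under the arm and the wing flush between the jaws. The jaw opening of 11.7 mm fits the 12 mm wing.
- **Forces:** The hand still presses on the wing and clamp arm with about 9 N in all, mostly holding the arm against its stop.

**What did not go cleanly**
- My first grip on the thumbscrew was too low: the jaws stopped at about 15 mm. I opened, raised the hand 6 mm and gripped again.
- When the screw seated, the tool turned about 3° past the stop as the wing gave slightly in the jaws. I took the quarter turn from the 102° seat angle, so it could be off by about a degree.
- I did not check the rest of the desk in a final full picture. I noticed no unexpected forces during the moves, and nothing looked disturbed in the views I had.

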